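Pinch-test rubber machine mounts and pack the good ones

TASK

These four rubber mounts came off the vacuum pump and look alike, but two of them have gone hard with age, which shows only when a mount is pinched across its two steel plates. Lay the two that still give in the open small-parts case, down below its rim, and shut the lid fully; leave the hardened ones in the sloping rest. Do not disturb the tape roll, the dish or the wash bottle.

Things in the scene. Friction and masses are not known exactly. Their poses are not given: they have to be found in the camera images.
- place_1 (a point): Where the centre of the one nearest the robot of four look-alike machine mounts starts: a waisted black rubber block between two square steel plates 40 x 40 x 4 mm, 36 mm long between the outer plate faces, 70 to 110 g. Level frame turned with the rest: y runs along the row and through both plates of each mount (the direction to pinch), x to the back of the rest, z up.
- place_2 (a point): Start of the second mount, frame as place_1. The places are 64 mm apart. Each mount sits with its plate edges flat on the sloping trough floor and against the front lip, its length along the row, its centre 20 mm off the floor. Which mount stands where changes every time and is not told.
- place_3 (a point): Start of the third mount, frame as place_1. A mount that still gives shortens about 1 mm for every 1.5 to 2 N of pinch (4 to 7 mm at 10 N, never over 7 mm) and springs back when let go.
- place_4 (a point): Start of the fourth mount, farthest from the robot, frame as place_1. A hardened mount shortens less than 1 mm however hard it is pinched. Nothing visible tells the two kinds apart. The places stay put when a mount is taken away.
- rest_trough (a point): Middle of the mounts' row, 20 mm off the trough floor. Level frame: its x points to the back of the rest, y along the row, z up. The fixed aluminium rest is 306 mm wide; its trough slopes down to -x at 30 degrees: floor 52 mm long, square to (-0.5, 0, 0.866) of this frame, front lip 14 mm high, end cheeks 22 mm high at y = +-150 mm.
- rest: The same rest, origin under the middle of its foot plate, axes as rest_trough. At the upper end of the trough a back panel stands 74 mm square to the floor, so it leans out over the mounts: a gripper coming straight down meets it; one tilted about 30 degrees, coming in square to the trough floor, clears it.
- case_floor (a point): Centre of the inner floor of a fixed grey small-parts case, open at the top: inside 130 (x) x 110 (y) mm, 46 mm deep, walls 3 mm. x points to the hinge side, y along the hinge, z up. Two mounts fit side by side along x with their length along y.
- case_lid (a joint): Opening angle of the case's lid, rad: 0 shut on the rim, 1.57 upright, 1.9 its stop. It starts open, leaning back away from the case. The hinge is stiff: the lid stays at any angle and takes about 1 N at its free edge to move.
- lid_hinge (a point): Middle of the lid's hinge axis, on the case's rim at its +x side; axes as case_floor, hinge axis along y. The lid is a flat plate 136 mm from hinge to free edge, 116 mm wide, 4 mm thick, with a thumb tab 40 mm wide standing 11 mm past the middle of the free edge.
- tape: Bystander: roll of brown tape, 93 x 91 x 48 mm, lying flat; origin under its centre.
- wash: Bystander: plastic wash bottle with a red spout, 73 x 122 x 223 mm, standing; origin on its underside.
- dish: Bystander: shallow metal dish, 90 mm across, 14 mm high; origin under its centre.
There are look-alikes about, which are no part of the job. There is more than one size of the part that bears case_floor; the job needs the larger.

How it is judged:
On the way:
1. both mounts that still give lie in the case, below its rim, let go (x of mount_a_mid in the frame of case_floor between -0.065 and 0.065 m and y of mount_a_mid in the frame of case_floor between -0.055 and 0.055 m and z of mount_a_mid in the frame of case_floor between 0.01 and 0.028 m and x of mount_c_mid in the frame of case_floor between -0.065 and 0.065 m and y of mount_c_mid in the frame of case_floor between -0.055 and 0.055 m and z of mount_c_mid in the frame of case_floor between 0.01 and 0.028 m and contact force between the fingers and mount_a below 0.1 N and contact force between the fingers and mount_c below 0.1 N), for 0.2 s.
At the end, for the whole second after the job is handed in: Both mounts that still give lie in the case below its rim (centre within the inside walls and 10 to 28 mm above the inner floor), its lid is shut (within 0.05 rad), both hardened mounts lie in the trough of the rest (centre within 20 mm of the row's line, between the cheeks), and all are at rest (x of mount_a_mid in the frame of case_floor between -0.065 and 0.065 m and y of mount_a_mid in the frame of case_floor between -0.055 and 0.055 m and z of mount_a_mid in the frame of case_floor between 0.01 and 0.028 m and x of mount_c_mid in the frame of case_floor between -0.065 and 0.065 m and y of mount_c_mid in the frame of case_floor between -0.055 and 0.055 m and z of mount_c_mid in the frame of case_floor between 0.01 and 0.028 m and x of mount_b_mid in the frame of rest_trough between -0.02 and 0.02 m and y of mount_b_mid in the frame of rest_trough between -0.145 and 0.145 m and z of mount_b_mid in the frame of rest_trough between -0.015 and 0.02 m and x of mount_d_mid in the frame of rest_trough between -0.02 and 0.02 m and y of mount_d_mid in the frame of rest_trough between -0.145 and 0.145 m and z of mount_d_mid in the frame of rest_trough between -0.015 and 0.02 m and linear speed of each of mount_a, mount_c, mount_b, mount_d below 0.02 m/s and value of joint case_lid below 0.05 rad); the robot touches nothing.
It fails at once if the tape roll is pushed out of its place (over 30 mm) (distance of tape from where it was at the start of the episode above 0.03 m).
It fails at once if the dish is pushed out of its place (over 30 mm) (distance of dish from where it was at the start of the episode above 0.03 m).
It fails at once if the wash bottle is pushed out of its place (over 30 mm) or tipped (distance of wash from where it was at the start of the episode above 0.03 m or angle between wash's own z axis and vertical above 0.4 rad).
It also fails if it takes over 72 s, if anything falls off the work surface, if the arm or the gripper's body presses on something with over 40 N, if the wrist force passes 120 N, or if a joint passes its speed limit or range.

ROBOT

A 7-joint arm with a two-finger parallel gripper is mounted at the origin on a cart in front of the work surface, level with it; the furniture and walls round the work are solid. World frame = base frame: x ahead of the robot, y to its left, z up, the work surface at z = 0. Lengths are in m, angles in rad, forces in N, time in s.
With the tool pointing down it reaches from about 0.425 to 1.025 m from the base axis. Payload 9.4 kg.
Tool frame: the origin (TCP) lies at the very end of the fingers, on their centre line; the grasp point (between the pads) lies 19 mm behind it (r.grip_depth is the z of the grasp point in the tool frame, in m); z points along the fingers, y is the line along which they close (so a half turn about z gives the same grasp; the last joint's range is limited). The gripper opens to 93 mm and grips with 3 to 60 N. Pads are 15 mm wide; open, the fingers measure 128 mm over their backs; the gripper's body (75 mm by 188 mm) begins 65 mm behind the grasp point.
Start: joints at [-1.264, 0.599, -0.003, 1.599, 0.002, 0.943, -0.08], TCP at [0.271, 0.672, 0.219] pointing down, gripper open.
Joint ranges: [-2.57, 2.57], [-0.35, 1.97], [-1.29, 1.29], [0.11, 2.56], [-1.05, 4.19], [0.11, 1.86], [-2.63, 2.63]. Speed limits (rad/s): [2.22, 2.22, 3.01, 3.01, 3.14, 3.14, 3.14].

INTERFACE

Orientations are given as [roll, pitch, yaw] about the fixed x, y, z axes, in that order (R = Rz(yaw) Ry(pitch) Rx(roll)).
In Python, from cell import r, optics gives the robot as it stands.
- The arm moves only by the tool drive_tool, never from a script. Its argument "plan" is a list of rows, each a list of 6 numbers: the shift along the tool's x, y, z in m, then the turn, a rotation vector about the tool's x, y, z in rad. A call has 1 to 10 rows; each row shifts and turns the commanded pose from where the row before left it, along the tool's axes as they then stand; what a row does not reach is not made up. A row lasts 1/12 s, in which the tool goes at most 41.7 mm and 7.16 degrees, less where a joint would pass 70% of its speed; a pose out of reach is approached as far as the arm can. A call is refused whole if a number of a shift passes 0.0417 or a number of a turn 0.125, either way. A call with a gripper value outside its range is refused whole. "grip" is the opening, from 0 (shut) to 1 (fully open), set as the call begins (left out, the last holds). The fingers move at their own pace and stop on an object; "newtons" is the grip in N (left out, the last holds). Time passes only in rows, so rows that do not move let the fingers close. It gives the time, the measured TCP pose, the force, the opening and the grip force at its end, in the units of the state.
- r.observe(): the state, without advancing time (a new reading comes with each control period).
- optics.read_camera(name): name is "scene" or "top" or "wrist"; returns the picture (480x640x3 uint8, red, green, blue); there is no depth.
- optics.camera_model(name): a dict with "fx", "fy", "cx", "cy" (pixels), "cam_to_world" (4x4, takes a point from camera to world coordinates); the wrist camera has in their place "mount" (4x4, takes a point from camera to tool coordinates, whose origin is the TCP and whose axes are the flange's). Camera axes: x right, y down, z forward; pixel columns grow to the right and rows downward; lengths in m; the calibration is good to about 2 mm. A picture is of the moment at which its call begins: read the wrist's pose just before it. camera_model takes no time and is no camera call.
- r.finish_job(): hands the job in; it is judged then, once.
Trained networks look in the newest picture that a camera, given by its name, has taken for a name from the list of things; names that differ only in an ending like _2 or _b are one class to them, and where a whole thing is asked for, a point or a joint stands for the part that bears it (a point fixed in the world has none). Each returns a list of dicts, best first, with "score" (0 to 1); they miss things now and then, are a little off and sometimes report something else, mostly with a low value. They report only what shows in the picture. A call takes as long as a camera call. They do not tell look-alikes from the thing itself.
- optics.masks_of(camera, target): "pixels" (480x640 bool, what is visible of it) and "pixel" ([column, row] in pixels, amid what is visible of it).
- optics.tip_of(camera, target): "pixel" ([column, row] in pixels: a listed point, or the origin of a listed thing).
The state is a dict: "time_s": time; "joint_positions": joint angles; "joint_vel": joint speeds; "tau": joint torques, N m; "ee_pos": TCP position; "ee_rot": TCP orientation; "wrist_force": force on the tool from outside, world axes, zero at the start; "ft_torque": the same for the moment, N m; "opening": finger opening in m; "gripper_force": force on a finger pad.
Only numpy, scipy, OpenCV 4.12 (cv2) and the standard library are available. Lean on these libraries where they do the work, as an engineer would, in place of code of your own. Each camera call takes 0.05 s, during which the arm holds its last target. There are 200 camera calls.

## Working session

There is one attempt and no reset: what is moved stays moved. The work goes in short steps, Python scripts to look and compute and a tool call to move; the robot and the scene stay as the last step left them, time stands still between calls to the robot, and variables do not carry over. Pictures are saved under pics/ and viewed, at most 10 in all, crops included, and the job is handed in when it is done.

Besides the shell and the picture viewer there is one more tool, called after "Emit:" as name(argument=value, ...), one argument or row to a line, values as JSON. drive_tool: Moves the arm, as the interface text tells. Its arguments: {"type":"object","properties":{"plan":{"type":"array"},"grip":{"type":"number"},"newtons":{"type":"number"}},"required":["plan"]}

```bash
ls; mkdir -p pics; python3 - <<'E'
from cell import r, optics
import cv2,numpy as np
print(r.observe()); print(r.grip_depth)
for c in ("scene","top"):
    im=optics.read_camera(c); cv2.imwrite(f"pics/{c}0.png",im[:,:,::-1])
    m=optics.camera_model(c); print(c,m)
    for t in ("place_1","rest_trough","rest","case_floor","lid_hinge","tape","wash","dish"):
        print(t,[(round(d["score"],2),np.round(d["pixel"]).tolist()) for d in optics.tip_of(c,t)][:6])
print(optics.camera_model("wrist"))
E
```

```text
pics
{'time_s': 0.0, 'joint_positions': array([-1.26369801,  0.60015261, -0.00253751,  1.60011115,  0.001831  ,
        0.94289665, -0.07984526]), 'joint_vel': array([ 0.00017404, -0.00098193, -0.00151892, -0.00079508,  0.00096761,
        0.00112655, -0.00011128]), 'tau': array([ 1.04635046e-04, -7.65087891e+01,  1.49756335e+00, -2.52369386e+01,
       -5.24612074e-02,  1.71483681e-02,  1.65889624e-04]), 'ee_pos': array([0.27132048, 0.67179895, 0.21774689]), 'ee_rot': array([-3.14003588e+00,  1.71685668e-04,  2.75782119e+00]), 'wrist_force': array([ 0.06031589, -0.37288334, -0.74358718]), 'ft_torque': array([-0.02823916, -0.00295772, -0.06688625]), 'gripper_force': 0.0, 'opening': 0.0931621276745417}
-0.0188
scene {'fx': 444.84954732855084, 'fy': 444.84954732855084, 'cx': 324.98808289887523, 'cy': 241.95101612140965, 'cam_to_world': array([[-0.57920636, -0.52529692,  0.62336437, -0.02120863],
       [-0.81500856,  0.38888348, -0.42957035,  0.55086223],
       [-0.01676413, -0.75685718, -0.65336527,  0.65147879],
       [ 0.        ,  0.        ,  0.        ,  1.        ]])}
place_1 
[... 1012 characters left out ...]
, (0.25, [265.0, 218.0])]
lid_hinge [(0.98, [350.0, 204.0]), (0.75, [185.0, 295.0]), (0.63, [414.0, 226.0]), (0.41, [264.0, 235.0])]
tape [(0.81, [349.0, 295.0]), (0.32, [412.0, 224.0])]
wash [(0.93, [182.0, 212.0])]
dish [(0.71, [184.0, 296.0])]
{'fx': 381.8452210635374, 'fy': 381.8452210635374, 'cx': 318.55244097920144, 'cy': 236.06986483042485, 'mount': array([[ 1.05348888e-03, -9.55880104e-01, -2.93755197e-01,
         8.18935872e-02],
       [ 9.99998489e-01,  1.41326917e-03, -1.01250495e-03,
         1.10495016e-04],
       [ 1.38298850e-03, -2.93753687e-01,  9.55880149e-01,
        -1.66444406e-01],
       [ 0.00000000e+00,  0.00000000e+00,  0.00000000e+00,
         1.00000000e+00]])}
```

```bash
python3 - <<'E'
import cv2
a=cv2.imread("pics/scene0.png");b=cv2.imread("pics/top0.png")
cv2.imwrite("pics/s0c.png",cv2.resize(a[130:430,130:530],(800,600)))
cv2.imwrite("pics/t0c.png",cv2.resize(b[130:370,140:460],(800,600)))
E
```

```text
(no output)
```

View pics/s0c.png

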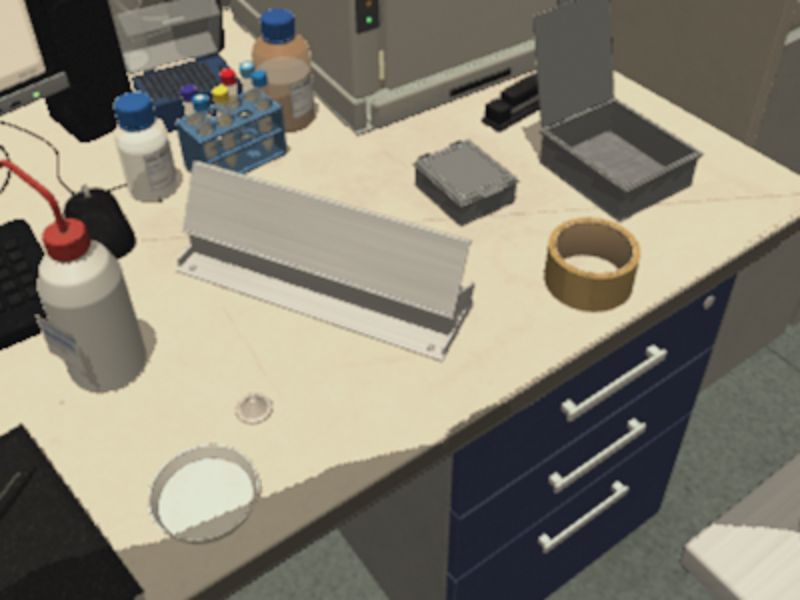

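View pics/t0c.png

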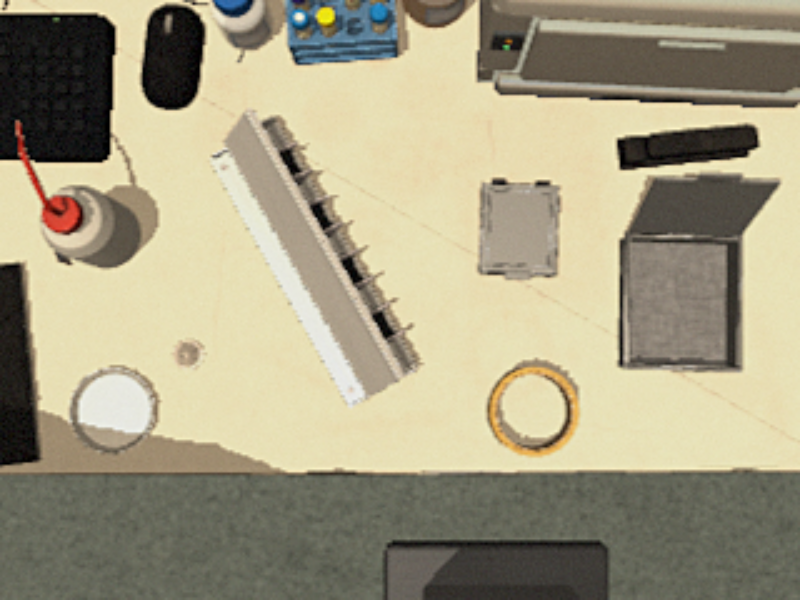

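Top crop: the rest sits at (315,260) with four mounts showing along its far-right edge. The big open case is at (680,300), which is full-image (412,250). The small closed box at (518,228) is the look-alike. The tape is at (533,408), the dish at (113,408) and the bottle at (80,225). In the scene crop the big case is at (620,150), full-image (440,205), and the back panel hides the mounts.

Candidates for the case, in top pixels: the open large case (412,250) and the small closed box (347,222). I choose the open large one.

```bash
cat > h.py <<'E'
import numpy as np, cv2
from scipy.spatial.transform import Rotation as Ro
from cell import r, optics
def cam(name,st=None):
    m=optics.camera_model(name)
    if name=="wrist":
        st=st or r.observe(); T=np.eye(4); T[:3,:3]=Ro.from_euler('xyz',st["ee_rot"]).as_matrix(); T[:3,3]=st["ee_pos"]
        M=T@m["mount"]
    else: M=m["cam_to_world"]
    return m,M
def ray(c,px):
    m,M=c; d=M[:3,:3]@np.array([(px[0]-m["cx"])/m["fx"],(px[1]-m["cy"])/m["fy"],1]); return M[:3,3],d/np.linalg.norm(d)
def atz(c,px,z): o,d=ray(c,px); return o+d*(z-o[2])/d[2]
def tri(obs):
    A=0;b=0
    for c,px in obs:
        o,d=ray(c,px);P=np.eye(3)-np.outer(d,d);A=A+P;b=b+P@o
    x=np.linalg.solve(A,b); return x,[np.linalg.norm(np.cross(x-ray(c,p)[0],ray(c,p)[1])) for c,p in obs]
def proj(c,X):
    m,M=c; p=np.linalg.inv(M)@np.append(X,1); return np.array([m["fx"]*p[0]/p[2]+m["cx"],m["fy"]*p[1]/p[2]+m["cy"]])
def toolmove(goal_p,goal_R):
    "shift in tool axes, rotvec in tool axes from measured pose"
    st=r.observe(); R=Ro.from_euler('xyz',st["ee_rot"]); return R.inv().apply(np.array(goal_p)-st["ee_pos"]),(R.inv()*goal_R).as_rotvec()
E
python3 - <<'E'
from h import *
np.set_printoptions(precision=4,suppress=True)
T=cam("top");S=cam("scene")
for n,t,s in [("rest",(267,234),(288,274)),("trough",(268,228),(295,254)),("case",(410,250),(437,216)),("hinge",(414,226),(420,185)),
 ("p1",(290,264),(337,265)),("p2",(276,240),(309,258)),("p3",(266,220),(281,248)),("p4",(252,195),(252,237)),("tape",(349,295),(424,271)),("wash",(182,212),(176,306)),("dish",(184,296),(230,375))]:
    print(n,*tri([(T,t),(S,s)]))
print(atz(T,(410,250),0.003),atz(T,(414,226),0.049))
# case outer corners, top crop px/2.5+offset ; bottom rim corners & hinge corners at z .05
for p in [(620,240),(741,240),(741,370),(620,370)]:
    print(atz(T,(p[0]/2.5+140,p[1]/2.5+130),0.049))
for p in [(360,404),(418,365),(245,112),(275,118)]: print(atz(T,(p[0]/2.5+140,p[1]/2.5+130),0.05))
E
```

```text
rest [ 0.5692  0.2371 -0.0087] [np.float64(0.002452305023781212), np.float64(0.0024523050237810493)]
trough [0.5749 0.2234 0.0376] [np.float64(0.006497196802957974), np.float64(0.006497196802958138)]
case [ 0.5216 -0.148  -0.0021] [np.float64(0.002111879170188804), np.float64(0.0021118791701888375)]
hinge [ 0.5812 -0.1445  0.056 ] [np.float64(0.00067998598323307), np.float64(0.0006799859832331311)]
p1 [0.486  0.1724 0.045 ] [np.float64(0.0011869914073212376), np.float64(0.0011869914073213048)]
p2 [0.5454 0.205  0.0379] [np.float64(0.0035659018117015825), np.float64(0.0035659018117017416)]
p3 [0.5993 0.2338 0.0413] [np.float64(0.0003237723261164838), np.float64(0.00032377232611644483)]
p4 [0.6631 0.2685 0.0455] [np.float64(0.0012487557349073759), np.float64(0.0012487557349074644)]
tape [0.4027 0.0159 0.0035] [np.float64(0.0027527698203723403), np.float64(0.0027527698203723625)]
wash [ 0.6278  0.4637 -0.01  ] [np.float64(0.000980795046778549), np.float64(0.0009807950467785598)]
dish [0.4046 0.4491 0.0178] [np.float64(0.0013286815418215837), np.float64(0.0013286815418216726)]
[ 0.5228 -0.1454  0.003 ] [ 0.5815 -0.1466  0.049 ]
[ 0.5817 -0.0799  0.049 ]
[ 0.5813 -0.2041  0.049 ]
[ 0.4484 -0.2006  0.049 ]
[ 0.4488 -0.0776  0.049 ]
[0.4153 0.1865 0.05  ]
[0.4545 0.1277 0.05  ]
[0.7159 0.3056 0.05  ]
[0.7095 0.2745 0.05  ]
```

Emit:
drive_tool(
  plan=[
    [0, 0, -0.035, 0, 0, 0],
    [-0.03, -0.021, -0.02, 0, 0, 0],
    [-0.03, -0.021, -0.015, 0, 0, 0],
    [-0.03, -0.021, 0, 0, 0, 0],
    [-0.03, -0.021, 0, 0, 0, 0],
    [-0.03, -0.021, 0, 0, 0, 0],
    [-0.03, -0.021, 0, 0, 0, 0],
    [-0.03, -0.021, 0, 0, 0, 0],
    [-0.03, -0.021, 0, 0, 0, 0],
    [-0.03, -0.021, 0, 0, 0, 0],
  ],
  grip=0.5,
  newtons=10,
)

```text
time_s: 1.73
ee_pos: [0.4518, 0.3944, 0.2889]
ee_rot: [3.141, 0.0, 2.758]
wrist_force: [0.1, 0.8, -0.0]
opening: 0.0467
gripper_force: 0.0
```

Emit:
drive_tool(
  plan=[
    [-0.03, -0.021, 0, 0, 0, 0],
    [-0.03, -0.021, 0, 0, 0, 0],
    [-0.03, -0.021, 0, 0, 0, 0],
    [-0.03, -0.021, 0, 0, 0, 0],
    [-0.03, -0.021, 0, 0, 0, 0],
    [-0.03, -0.021, 0, 0, 0, 0],
    [-0.03, -0.021, 0, 0, 0, 0],
    [-0.03, -0.021, 0, 0, 0, 0],
    [0, 0, 0, 0, 0, 0],
  ],
)

```text
time_s: 2.48
ee_pos: [0.6143, 0.1419, 0.2888]
ee_rot: [-3.139, 0.004, 2.749]
wrist_force: [-1.1, -0.7, 0.3]
opening: 0.0466
gripper_force: 0.0
```

```bash
cat >> h.py <<'E'
C=np.array([0.573,0.220,0.042]); ROW=np.arctan2(0.096,0.177)
def grasp_R(row=ROW):
    u=np.array([np.cos(row),np.sin(row),0]); b=np.array([-u[1],u[0],0]); z=0.5*b-np.array([0,0,.8660254]); return Ro.from_matrix(np.c_[np.cross(u,z),u,z])
E
python3 - <<'E'
from h import *
np.set_printoptions(precision=4,suppress=True)
R=grasp_R(); g=C-0.15*R.as_matrix()[:,2]
st=r.observe(); print(g,st["time_s"],st["ee_pos"],st["ee_rot"],st["joint_positions"],st["opening"])
dR=toolmove(g,R)[1]; print("rot",dR, "shift after rot",R.inv().apply(g-st["ee_pos"]))
E
```

```text
[0.6088 0.1541 0.1719] 2.4833 [0.6143 0.1419 0.2888] [-3.1391  0.0036  2.7486] [-0.3865  0.4155  0.097   1.754  -0.0421  0.9731  0.9038] 0.04658964774646029
rot [-0.1794  0.5074  0.6648] shift after rot [-0.0469  0.0009  0.1079]
```

Emit:
drive_tool(
  plan=[
    [0, 0, 0, -0.0224, 0.0634, 0.0831],
    [0, 0, 0, -0.0224, 0.0634, 0.0831],
    [0, 0, 0, -0.0224, 0.0634, 0.0831],
    [0, 0, 0, -0.0224, 0.0634, 0.0831],
    [0, 0, 0, -0.0224, 0.0634, 0.0831],
    [0, 0, 0, -0.0224, 0.0634, 0.0831],
    [0, 0, 0, -0.0224, 0.0634, 0.0831],
    [0, 0, 0, -0.0224, 0.0634, 0.0831],
    [0, 0, 0, 0, 0, 0],
  ],
)

```text
time_s: 3.23
ee_pos: [0.611, 0.1472, 0.2872]
ee_rot: [-3.137, -0.53, 2.066]
wrist_force: [-1.1, -0.8, 0.0]
opening: 0.0465
gripper_force: 0.0
```

Emit:
drive_tool(
  plan=[
    [-0.016, 0, 0.036, 0, 0, 0],
    [-0.016, 0, 0.036, 0, 0, 0],
    [-0.015, 0, 0.036, 0, 0, 0],
    [0, 0, 0, 0, 0, 0],
    [0, 0, 0, 0, 0, 0],
  ],
)

```text
time_s: 3.65
ee_pos: [0.6029, 0.1632, 0.1711]
ee_rot: [-3.138, -0.529, 2.079]
wrist_force: [0.7, -0.1, 1.3]
opening: 0.0464
gripper_force: 0.0
```

```bash
python3 - <<'E'
from h import *
np.set_printoptions(precision=4,suppress=True)
st=r.observe(); im=optics.read_camera("wrist"); cv2.imwrite("pics/w1.png",im[:,:,::-1])
print(toolmove(st["ee_pos"],grasp_R())[1],st["ee_pos"],st["joint_positions"],st["time_s"])
c=cam("wrist",st)
for t in ("place_1","rest_trough","rest"):
    for d in optics.tip_of("wrist",t)[:6]: print(t,round(d["score"],2),d["pixel"],atz(c,d["pixel"],0.042))
E
```

```text
[-0.0055 -0.0036  0.01  ] [0.6029 0.1632 0.1711] [-0.1405  0.6552  0.0592  1.7708 -0.6044  1.0438  0.8164] 3.65
rest_trough 0.88 [320.1, 232.4] [0.5725 0.2192 0.042 ]
rest 0.59 [321.1, 225.0] [0.5701 0.2253 0.042 ]
```

View pics/w1.png

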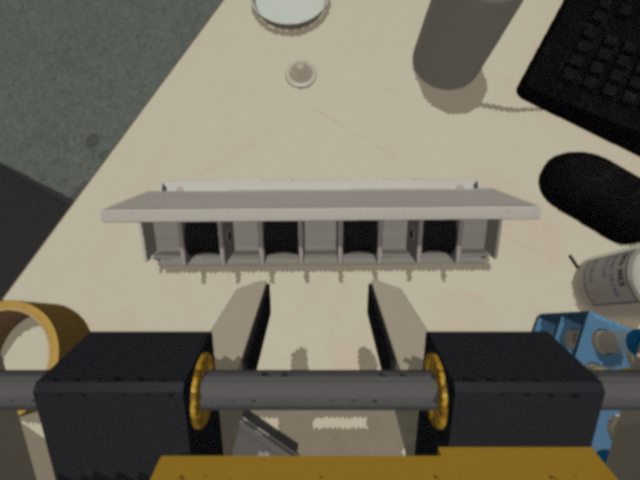

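The wrist view shows the four mounts at columns about 202, 281, 360 and 439, rows 222–260, behind the panel edge at row 213. The row is level in the image. I'll take one close crop for the front edge.

```bash
python3 - <<'E'
import cv2
a=cv2.imread("pics/w1.png"); cv2.imwrite("pics/w1c.png",cv2.resize(a[200:275,130:330],(800,300),interpolation=cv2.INTER_CUBIC))
E
```

```text
(no output)
```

View pics/w1c.png

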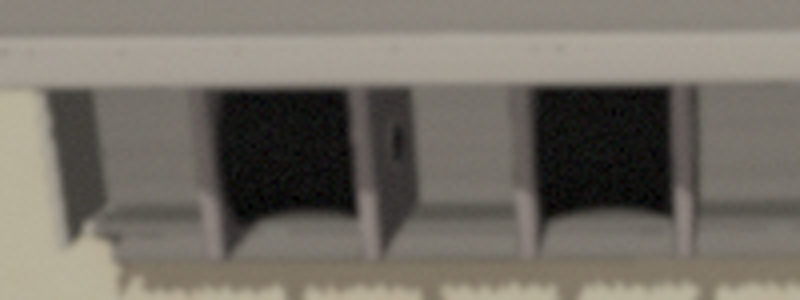

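```bash
cat >> h.py <<'E'
R0=Ro.from_euler('xyz',[-3.138,-0.529,2.079]); P0=np.array([0.6029,0.1632,0.1711])
YI=[-.0942,-.0302,.0338,.0978]
def place(i,z=.159): return P0+R0.apply([-.012,YI[i-1],z])
def go(i,z=.159):
    t,w=toolmove(place(i,z),R0); st=r.observe(); print("to place",i,z,np.round(t,4),"rot",np.round(w,4),"t",round(st["time_s"],2),"open",round(st["opening"],5),"f",st["gripper_force"])
E
echo
```

Emit:
drive_tool(
  plan=[
    [-0.004, -0.0314, 0.02, 0, 0, 0],
    [-0.004, -0.0314, 0.02, 0, 0, 0],
    [-0.004, -0.0314, 0.02, 0, 0, 0],
    [0, 0, 0.02, 0, 0, 0],
    [0, 0, 0, 0, 0, 0],
    [0, 0, 0, 0, 0, 0],
  ],
)

```text
time_s: 4.35
ee_pos: [0.5083, 0.1431, 0.0978]
ee_rot: [3.14, -0.527, 2.078]
wrist_force: [-0.8, 0.2, 0.4]
opening: 0.0466
gripper_force: 0.0
```

```bash
python3 -c "
from h import *
go(1,.08);go(1)"
```

```text
to place 1 0.08 [ 0.0004 -0.002   0.002 ] rot [ 0.0057  0.0015 -0.0008] t 4.35 open 0.04656 f 0.0
to place 1 0.159 [ 0.0005 -0.0025  0.081 ] rot [ 0.0057  0.0015 -0.0008] t 4.35 open 0.04656 f 0.0
```

Emit:
drive_tool(
  plan=[
    [0, -0.002, 0.02, 0, 0, 0],
    [0, 0, 0.02, 0, 0, 0],
    [0, 0, 0.015, 0, 0, 0],
    [0, 0, 0.014, 0, 0, 0],
    [0, 0, 0.01, 0, 0, 0],
    [0, 0, 0, 0, 0, 0],
    [0, 0, 0, 0, 0, 0],
  ],
)

```text
time_s: 4.93
ee_pos: [0.4872, 0.1768, 0.0289]
ee_rot: [3.14, -0.527, 2.078]
wrist_force: [1.5, -0.4, -0.3]
opening: 0.0464
gripper_force: 0.0
```

Emit:
drive_tool(
  plan=[
    [0, 0, 0, 0, 0, 0],
    [0, 0, 0, 0, 0, 0],
    [0, 0, 0, 0, 0, 0],
    [0, 0, 0, 0, 0, 0],
    [0, 0, 0, 0, 0, 0],
    [0, 0, 0, 0, 0, 0],
  ],
  grip=0.2,
  newtons=3,
)

```text
time_s: 5.43
ee_pos: [0.4865, 0.1764, 0.0286]
ee_rot: [3.141, -0.527, 2.077]
wrist_force: [0.6, -2.4, 3.9]
opening: 0.035
gripper_force: 3.0
```

Emit:
drive_tool(
  plan=[
    [0, 0, 0, 0, 0, 0],
    [0, 0, 0, 0, 0, 0],
    [0, 0, 0, 0, 0, 0],
    [0, 0, 0, 0, 0, 0],
    [0, 0, 0, 0, 0, 0],
    [0, 0, 0, 0, 0, 0],
  ],
  grip=0.2,
  newtons=12,
)

```text
time_s: 5.93
ee_pos: [0.4863, 0.1762, 0.0286]
ee_rot: [-3.142, -0.527, 2.077]
wrist_force: [1.2, -3.7, 8.4]
opening: 0.0297
gripper_force: 12.0
```

Place 1 goes from 35.0 to 29.7 mm between 3 N and 12 N, so it still gives. I'll lift it and carry it to the case.

Emit:
drive_tool(
  plan=[
    [0, 0, -0.015, 0, 0, 0],
    [0, 0, -0.025, 0, 0, 0],
    [0, 0, -0.03, 0, 0, 0],
    [0, 0, -0.03, 0, 0, 0],
    [0, 0, -0.03, 0, 0, 0],
    [0, 0, -0.03, 0, 0, 0],
    [0, 0, 0, 0, 0, 0],
  ],
)

```text
time_s: 6.52
ee_pos: [0.5283, 0.1035, 0.1701]
ee_rot: [3.136, -0.523, 2.076]
wrist_force: [1.1, -0.6, -1.6]
opening: 0.0288
gripper_force: 12.0
```

```bash
cat >> h.py <<'E'
CASE=np.array([0.516,-0.142]); CY=-0.02
def case_R(): return Ro.from_euler('xyz',[np.pi,0,np.pi+CY])
def over(x,y,z): c,s=np.cos(CY),np.sin(CY); return np.array([CASE[0]+c*x-s*y,CASE[1]+s*x+c*y,z])
E
python3 - <<'E'
from h import *
np.set_printoptions(precision=4,suppress=True)
T=cam("top"); print(atz(T,(452,201.2),.178),atz(T,(400,201),.178))
R=case_R(); st=r.observe(); w=toolmove(st["ee_pos"],R)[1]
print(st["ee_pos"],st["opening"],st["gripper_force"],st["joint_positions"]); print("rot",w,np.linalg.norm(w))
g=over(-.03,0,.19); print(g,"shift now",toolmove(g,R)[0],"shift after rot",R.inv().apply(g-st["ee_pos"]))
E
```

```text
[ 0.6235 -0.2047  0.178 ] [ 0.6243 -0.0854  0.178 ]
[0.5283 0.1035 0.1701] 0.028849324254558592 11.964671015739441 [-0.0586  0.5785  0.0604  1.9526 -0.6048  0.973   0.9387]
rot [ 0.278  -0.4716 -1.0217] 1.1591347371222946
[ 0.486  -0.1414  0.19  ] shift now [-0.1579 -0.155  -0.1149] shift after rot [ 0.0374 -0.2457 -0.0199]
```

Emit:
drive_tool(
  plan=[
    [0, 0, 0, 0.0253, -0.0429, -0.0929],
    [0, 0, 0, 0.0253, -0.0429, -0.0929],
    [0, 0, 0, 0.0253, -0.0429, -0.0929],
    [0, 0, 0, 0.0253, -0.0429, -0.0929],
    [0, 0, 0, 0.0253, -0.0429, -0.0929],
    [0, 0, 0, 0.0253, -0.0429, -0.0929],
    [0, 0, 0, 0.0253, -0.0429, -0.0929],
    [0, 0, 0, 0.0253, -0.0429, -0.0929],
    [0, 0, 0, 0.0253, -0.0429, -0.0929],
    [0, 0, 0, 0.0253, -0.0429, -0.0929],
  ],
)

```text
time_s: 7.35
ee_pos: [0.5244, 0.1071, 0.1657]
ee_rot: [3.119, -0.05, 3.039]
wrist_force: [0.5, -0.7, -0.5]
opening: 0.029
gripper_force: 12.0
```

Emit:
drive_tool(
  plan=[
    [0, 0, 0, 0.0253, -0.0429, -0.0929],
    [0.0047, -0.0307, -0.0025, 0, 0, 0],
    [0.0047, -0.0307, -0.0025, 0, 0, 0],
    [0.0047, -0.0307, -0.0025, 0, 0, 0],
    [0.0047, -0.0307, -0.0025, 0, 0, 0],
    [0.0047, -0.0307, -0.0025, 0, 0, 0],
    [0.0047, -0.0307, -0.0025, 0, 0, 0],
    [0.0047, -0.0307, -0.0025, 0, 0, 0],
    [0.0047, -0.0307, -0.0025, 0, 0, 0],
    [0, 0, 0, 0, 0, 0],
  ],
)

```text
time_s: 8.18
ee_pos: [0.4816, -0.1441, 0.1861]
ee_rot: [-3.141, -0.008, 3.119]
wrist_force: [0.1, -0.2, -0.5]
opening: 0.0287
gripper_force: 12.0
```

Emit:
drive_tool(
  plan=[
    [0, 0, 0, 0, 0, 0],
    [0, 0, 0, 0, 0, 0],
  ],
)

```text
time_s: 8.35
ee_pos: [0.4833, -0.1377, 0.1858]
ee_rot: [3.14, -0.008, 3.126]
wrist_force: [-0.1, -0.1, -0.3]
opening: 0.0291
gripper_force: 12.0
```

```bash
python3 - <<'E'
from h import *
np.set_printoptions(precision=4,suppress=True)
st=r.observe(); im=optics.read_camera("wrist"); cv2.imwrite("pics/w2.png",im[:,:,::-1])
c=cam("wrist",st)
for t,z in (("case_floor",.003),("lid_hinge",.049)):
    for d in optics.tip_of("wrist",t)[:3]: print(t,round(d["score"],2),d["pixel"],atz(c,d["pixel"],z))
R=case_R(); print(st["ee_pos"],st["ee_rot"],toolmove(over(.026,0,.19),R))
E
```

```text
case_floor 0.92 [311.9, 249.8] [ 0.5208 -0.1447  0.003 ]
lid_hinge 0.57 [311.3, 332.0] [ 0.5831 -0.1458  0.049 ]
[ 0.4833 -0.1377  0.1858] [ 3.1396 -0.0075  3.1256] (array([-0.0583, -0.0046, -0.0043]), array([ 0.0017, -0.0071,  0.006 ]))
```

View pics/w2.png

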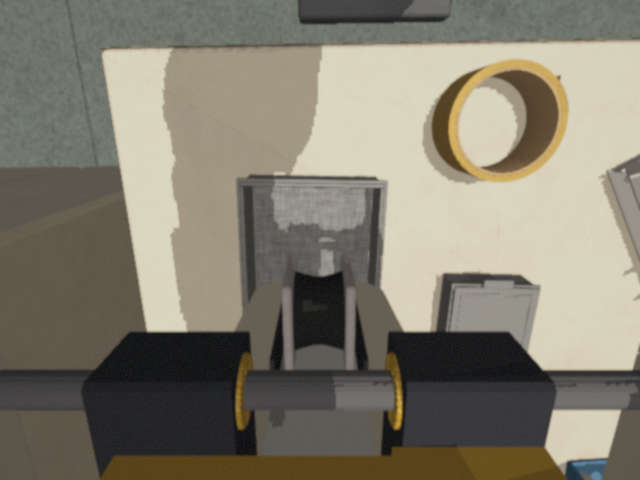

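The wrist view shows the mount held square at columns 282–356, above the open case (rim columns 238–386, near wall at row 182).

Emit:
drive_tool(
  plan=[
    [-0.02, -0.003, 0.0, 0.0017, -0.007, 0],
    [-0.02, -0.003, 0.02, 0, 0, 0],
    [-0.021, -0.001, 0.03, 0, 0, 0],
    [0, 0, 0.04, 0, 0, 0],
    [0, 0, 0.03, 0, 0, 0],
    [0, 0, 0.015, 0, 0, 0],
    [0, 0, 0, 0, 0, 0],
    [0, 0, 0, 0, 0, 0],
  ],
)

```text
time_s: 9.17
ee_pos: [0.5443, -0.1457, 0.0507]
ee_rot: [-3.142, -0.002, 3.127]
wrist_force: [-0.3, 0.1, -0.4]
opening: 0.0288
gripper_force: 12.0
```

Emit:
drive_tool(
  plan=[
    [0, 0.001, 0.015, 0, 0, 0],
    [0, 0, 0.01, 0, 0, 0],
    [0, 0, 0.007, 0, 0, 0],
    [0, 0, 0.005, 0, 0, 0],
    [0, 0, 0.002, 0, 0, 0],
    [0, 0, 0, 0, 0, 0],
  ],
)

```text
time_s: 9.67
ee_pos: [0.5445, -0.1459, 0.0124]
ee_rot: [-3.141, 0.0, 3.125]
wrist_force: [0.3, -0.4, -2.4]
opening: 0.0288
gripper_force: 12.0
```

Emit:
drive_tool(
  plan=[
    [0, 0, 0.002, 0, 0, 0],
    [0, 0, 0.001, 0, 0, 0],
    [0, 0, 0, 0, 0, 0],
  ],
)

```text
time_s: 9.92
ee_pos: [0.545, -0.1461, 0.0103]
ee_rot: [-3.141, 0.002, 3.125]
wrist_force: [-0.9, -0.0, 6.7]
opening: 0.0289
gripper_force: 12.0
```

Emit:
drive_tool(
  plan=[
    [0, 0, 0, 0, 0, 0],
    [0, 0, 0, 0, 0, 0],
    [0, 0, 0, 0, 0, 0],
    [0, 0, 0, 0, 0, 0],
    [0, 0, 0, 0, 0, 0],
  ],
  grip=0.5,
)

```text
time_s: 10.33
ee_pos: [0.5446, -0.1458, 0.0094]
ee_rot: [-3.141, 0.001, 3.125]
wrist_force: [0.0, 0.2, 0.2]
opening: 0.0461
gripper_force: 0.0
```

Emit:
drive_tool(
  plan=[
    [0, 0, -0.015, 0, 0, 0],
    [0, 0, -0.025, 0, 0, 0],
    [0, 0, -0.035, 0, 0, 0],
    [0, 0, -0.035, 0, 0, 0],
    [0, 0, -0.035, 0, 0, 0],
    [0, 0, -0.035, 0, 0, 0],
    [0, 0, 0, 0, 0, 0],
    [0, 0, 0, 0, 0, 0],
  ],
)

```text
time_s: 11.0
ee_pos: [0.5454, -0.1459, 0.1913]
ee_rot: [-3.14, 0.005, 3.125]
wrist_force: [0.3, -0.1, -0.0]
opening: 0.0464
gripper_force: 0.0
```

```bash
python3 - <<'E'
from h import *
np.set_printoptions(precision=4,suppress=True)
st=r.observe(); print(st["ee_pos"],st["ee_rot"],st["opening"])
w=toolmove(st["ee_pos"],R0)[1]; print("rot",w,np.linalg.norm(w)); g=place(2,.02); print(g,"shift now",toolmove(g,R0)[0],"after",R0.inv().apply(g-st["ee_pos"]))
E
```

```text
[ 0.5454 -0.1459  0.1913] [-3.1404  0.0045  3.1251] 0.0463711933727418
rot [-0.272   0.4859  1.0203] 1.1623742645344237
[0.5766 0.1482 0.1479] shift now [-0.0262  0.2946  0.0432] after [0.1868 0.171  0.1588]
```

Emit:
drive_tool(
  plan=[
    [-0.0033, 0.0368, 0, 0, 0, 0],
    [-0.0033, 0.0368, 0, 0, 0, 0],
    [-0.0033, 0.0368, 0, 0, 0, 0],
    [-0.0033, 0.0368, 0, 0, 0, 0],
    [-0.0033, 0.0368, 0, 0, 0, 0],
    [-0.0033, 0.0368, 0, 0, 0, 0],
    [-0.0033, 0.0368, 0, 0, 0, 0],
    [-0.0033, 0.0368, 0, 0, 0, 0],
  ],
)

```text
time_s: 11.67
ee_pos: [0.5747, 0.1498, 0.1873]
ee_rot: [-3.14, -0.002, 3.125]
wrist_force: [0.5, -0.2, 0.5]
opening: 0.0464
gripper_force: 0.0
```

Emit:
drive_tool(
  plan=[
    [0, 0, 0, -0.0247, 0.0442, 0.0928],
    [0, 0, 0, -0.0247, 0.0442, 0.0928],
    [0, 0, 0, -0.0247, 0.0442, 0.0928],
    [0, 0, 0, -0.0247, 0.0442, 0.0928],
    [0, 0, 0, -0.0247, 0.0442, 0.0928],
    [0, 0, 0, -0.0247, 0.0442, 0.0928],
    [0, 0, 0, -0.0247, 0.0442, 0.0928],
    [0, 0, 0, -0.0247, 0.0442, 0.0928],
    [0, 0, 0, -0.0247, 0.0442, 0.0928],
    [0, 0, 0, -0.0247, 0.0442, 0.0928],
  ],
)

```text
time_s: 12.5
ee_pos: [0.5752, 0.1481, 0.1871]
ee_rot: [3.127, -0.49, 2.176]
wrist_force: [1.0, -0.1, 0.1]
opening: 0.0467
gripper_force: 0.0
```

Emit:
drive_tool(
  plan=[
    [0, 0, 0, -0.0247, 0.0442, 0.0928],
    [0, 0, 0, 0, 0, 0],
    [0, 0, 0, 0, 0, 0],
    [0, 0, 0, 0, 0, 0],
  ],
)

```text
time_s: 12.83
ee_pos: [0.5752, 0.1486, 0.1883]
ee_rot: [-3.133, -0.531, 2.08]
wrist_force: [-1.0, -0.2, 1.0]
opening: 0.0468
gripper_force: 0.0
```

```bash
python3 -c "
from h import *
go(2,.08);go(2)"
```

```text
to place 2 0.08 [-0.0215  0.0016  0.0943] rot [-0.0051 -0.002   0.0005] t 12.83 open 0.04679 f 0.0
to place 2 0.159 [-0.0216  0.002   0.1733] rot [-0.0051 -0.002   0.0005] t 12.83 open 0.04679 f 0.0
```

Emit:
drive_tool(
  plan=[
    [-0.011, 0.001, 0.03, -0.005, -0.002, 0],
    [-0.0105, 0.001, 0.032, 0, 0, 0],
    [0, 0, 0.032, 0, 0, 0],
    [0, 0, 0, 0, 0, 0],
    [0, 0, 0, 0, 0, 0],
  ],
)

```text
time_s: 13.25
ee_pos: [0.5619, 0.1756, 0.0968]
ee_rot: [-3.137, -0.531, 2.08]
wrist_force: [0.0, -0.6, 1.6]
opening: 0.0468
gripper_force: 0.0
```

```bash
python3 -c "
from h import *
go(2)"
```

```text
to place 2 0.159 [-0.0012 -0.0005  0.0792] rot [-0.0016 -0.0019  0.0005] t 13.25 open 0.04677 f 0.0
```

Emit:
drive_tool(
  plan=[
    [-0.001, 0, 0.02, 0, 0, 0],
    [0, 0, 0.02, 0, 0, 0],
    [0, 0, 0.015, 0, 0, 0],
    [0, 0, 0.014, 0, 0, 0],
    [0, 0, 0.01, 0, 0, 0],
    [0, 0, 0, 0, 0, 0],
    [0, 0, 0, 0, 0, 0],
  ],
)

```text
time_s: 13.83
ee_pos: [0.5448, 0.2082, 0.0295]
ee_rot: [-3.14, -0.529, 2.078]
wrist_force: [-0.1, -0.1, 0.3]
opening: 0.0463
gripper_force: 0.0
```

Emit:
drive_tool(
  plan=[
    [0, 0, 0, 0, 0, 0],
    [0, 0, 0, 0, 0, 0],
    [0, 0, 0, 0, 0, 0],
    [0, 0, 0, 0, 0, 0],
    [0, 0, 0, 0, 0, 0],
    [0, 0, 0, 0, 0, 0],
  ],
  grip=0.2,
  newtons=3,
)

```text
time_s: 14.33
ee_pos: [0.5444, 0.2079, 0.0288]
ee_rot: [-3.139, -0.529, 2.076]
wrist_force: [0.3, -2.5, 4.2]
opening: 0.0353
gripper_force: 3.0
```

Emit:
drive_tool(
  plan=[
    [0, 0, 0, 0, 0, 0],
    [0, 0, 0, 0, 0, 0],
    [0, 0, 0, 0, 0, 0],
    [0, 0, 0, 0, 0, 0],
    [0, 0, 0, 0, 0, 0],
    [0, 0, 0, 0, 0, 0],
  ],
  grip=0.2,
  newtons=12,
)

```text
time_s: 14.83
ee_pos: [0.5444, 0.2079, 0.0288]
ee_rot: [-3.139, -0.529, 2.076]
wrist_force: [0.4, -4.6, 7.1]
opening: 0.031
gripper_force: 12.0
```

Place 2 goes from 35.3 to 31.0 mm, so it gives too. That makes both soft mounts.

Emit:
drive_tool(
  plan=[
    [0, 0, -0.015, 0, 0, 0],
    [0, 0, -0.025, 0, 0, 0],
    [0, 0, -0.035, 0, 0, 0],
    [0, 0, -0.035, 0, 0, 0],
    [0, 0, -0.035, 0, 0, 0],
    [0, 0, -0.035, 0, 0, 0],
    [0, 0, 0, 0, 0, 0],
  ],
)

```text
time_s: 15.42
ee_pos: [0.5927, 0.1256, 0.1888]
ee_rot: [3.137, -0.524, 2.076]
wrist_force: [1.5, -1.3, 0.3]
opening: 0.0293
gripper_force: 12.0
```

Emit:
drive_tool(
  plan=[
    [0, 0, 0, 0.0253, -0.0429, -0.0929],
    [0, 0, 0, 0.0253, -0.0429, -0.0929],
    [0, 0, 0, 0.0253, -0.0429, -0.0929],
    [0, 0, 0, 0.0253, -0.0429, -0.0929],
    [0, 0, 0, 0.0253, -0.0429, -0.0929],
    [0, 0, 0, 0.0253, -0.0429, -0.0929],
    [0, 0, 0, 0.0253, -0.0429, -0.0929],
    [0, 0, 0, 0.0253, -0.0429, -0.0929],
    [0, 0, 0, 0.0253, -0.0429, -0.0929],
    [0, 0, 0, 0.0253, -0.0429, -0.0929],
  ],
)

```text
time_s: 16.25
ee_pos: [0.5882, 0.13, 0.1833]
ee_rot: [3.118, -0.052, 3.039]
wrist_force: [0.1, 0.1, 0.3]
opening: 0.0295
gripper_force: 12.0
```

Emit:
drive_tool(
  plan=[
    [0, 0, 0, 0.0253, -0.0429, -0.0929],
    [0, 0, 0, 0, 0, 0],
    [0, 0, 0, 0, 0, 0],
  ],
)

```text
time_s: 16.5
ee_pos: [0.5876, 0.13, 0.1836]
ee_rot: [3.139, -0.011, 3.125]
wrist_force: [0.2, -0.3, 0.0]
opening: 0.0298
gripper_force: 12.0
```

```bash
sed -i 's/^CASE=.*/CASE=np.array([0.517,-0.1445]); CY=-0.015/' h.py; python3 - <<'E'
from h import *
np.set_printoptions(precision=4,suppress=True)
st=r.observe(); print(st["ee_pos"],st["ee_rot"],st["opening"],st["gripper_force"],toolmove(over(-.032,0,.19),case_R()))
E
```

```text
[0.5876 0.13   0.1836] [ 3.1392 -0.0111  3.1251] 0.02983389788476461 11.983184963464737 (array([ 0.0981, -0.2757, -0.006 ]), array([ 0.0024, -0.0111, -0.0016]))
```

Emit:
drive_tool(
  plan=[
    [0.0122, -0.0345, -0.001, 0.002, -0.011, 0],
    [0.0122, -0.0345, 0, 0, 0, 0],
    [0.0122, -0.0345, 0, 0, 0, 0],
    [0.0122, -0.0345, 0, 0, 0, 0],
    [0.0122, -0.0345, 0, 0, 0, 0],
    [0.0122, -0.0345, 0, 0, 0, 0],
    [0.0122, -0.0345, 0, 0, 0, 0],
    [0.0122, -0.0345, 0, 0, 0, 0],
    [0, 0, 0, 0, 0, 0],
    [0, 0, 0, 0, 0, 0],
  ],
)

```text
time_s: 17.33
ee_pos: [0.4858, -0.1482, 0.1848]
ee_rot: [-3.142, 0.001, 3.117]
wrist_force: [0.8, 0.6, -0.8]
opening: 0.03
gripper_force: 12.0
```

```bash
python3 - <<'E'
from h import *
np.set_printoptions(precision=4,suppress=True)
st=r.observe(); im=optics.read_camera("wrist"); cv2.imwrite("pics/w3.png",im[:,:,::-1])
print(st["ee_pos"],st["ee_rot"],toolmove(over(-.032,0,.05),case_R()))
E
```

```text
[ 0.4858 -0.1482  0.1848] [-3.1416  0.0008  3.1173] (array([0.0018, 0.0023, 0.1348]), array([ 0.0004,  0.0013, -0.0058]))
```

View pics/w3.png

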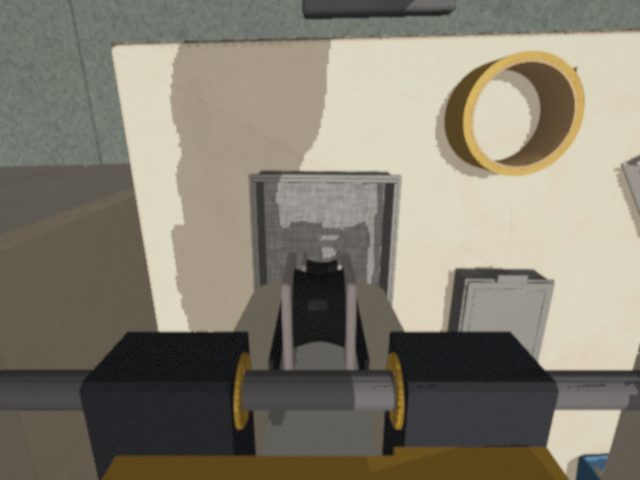

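The held mount is square over the case (rim columns 250–400), and the first mount lies behind it at about (322,268). The near half of the floor is free, so I'll lower it there.

Emit:
drive_tool(
  plan=[
    [0.002, 0.002, 0.03, 0, 0, 0],
    [0, 0, 0.04, 0, 0, 0],
    [0, 0, 0.04, 0, 0, 0],
    [0, 0, 0.025, 0, 0, 0],
    [0, 0, 0.015, 0, 0, 0],
    [0, 0, 0.012, 0, 0, 0],
    [0, 0, 0.008, 0, 0, 0],
    [0, 0, 0.003, 0, 0, 0],
    [0, 0, 0, 0, 0, 0],
    [0, 0, 0, 0, 0, 0],
  ],
)

```text
time_s: 18.22
ee_pos: [0.4856, -0.1428, 0.0121]
ee_rot: [-3.141, 0.002, 3.126]
wrist_force: [-0.4, 0.3, -0.1]
opening: 0.0296
gripper_force: 12.0
```

Emit:
drive_tool(
  plan=[
    [0, 0, 0.002, 0, 0, 0],
    [0, 0, 0.001, 0, 0, 0],
    [0, 0, 0, 0, 0, 0],
  ],
)

```text
time_s: 18.47
ee_pos: [0.4858, -0.1432, 0.0099]
ee_rot: [-3.141, 0.004, 3.126]
wrist_force: [-0.3, 1.2, 9.0]
opening: 0.0296
gripper_force: 12.0
```

Emit:
drive_tool(
  plan=[
    [0, 0, 0, 0, 0, 0],
    [0, 0, 0, 0, 0, 0],
    [0, 0, 0, 0, 0, 0],
    [0, 0, 0, 0, 0, 0],
    [0, 0, 0, 0, 0, 0],
  ],
  grip=0.5,
)

```text
time_s: 18.88
ee_pos: [0.485, -0.1434, 0.009]
ee_rot: [-3.141, 0.002, 3.126]
wrist_force: [-0.5, -0.3, -0.3]
opening: 0.0461
gripper_force: 0.0
```

Emit:
drive_tool(
  plan=[
    [0, 0, -0.015, 0, 0, 0],
    [0, 0, -0.025, 0, 0, 0],
    [0, 0, -0.035, 0, 0, 0],
    [0, 0, -0.035, 0, 0, 0],
    [0, 0, -0.04, 0, 0, 0],
    [0, 0, -0.04, 0, 0, 0],
    [0, 0, -0.04, 0, 0, 0],
    [0, 0, -0.04, 0, 0, 0],
    [0, 0, 0, 0, 0, 0],
    [0, 0, 0, 0, 0, 0],
  ],
  grip=0,
)

```text
time_s: 19.72
ee_pos: [0.4853, -0.1435, 0.2812]
ee_rot: [-3.14, 0.007, 3.126]
wrist_force: [0.5, 0.5, -0.5]
opening: 0.0007
gripper_force: 0.0
```

```bash
python3 - <<'E'
from h import *
np.set_printoptions(precision=4,suppress=True)
st=r.observe(); print(st["ee_pos"],st["ee_rot"],st["opening"],st["joint_positions"])
im=optics.read_camera("wrist")[:,:,::-1]; s=optics.read_camera("scene")[:,:,::-1]
cv2.imwrite("pics/v4.png",np.hstack([cv2.resize(im,(400,300)),cv2.resize(s[100:310,280:560],(400,300))]))
E
```

```text
[ 0.4853 -0.1435  0.2812] [-3.1405  0.0066  3.126 ] 0.0007079300980662997 [ 0.1302  0.2579  0.0568  2.0256 -0.0192  0.8519  1.7528]
```

View pics/v4.png

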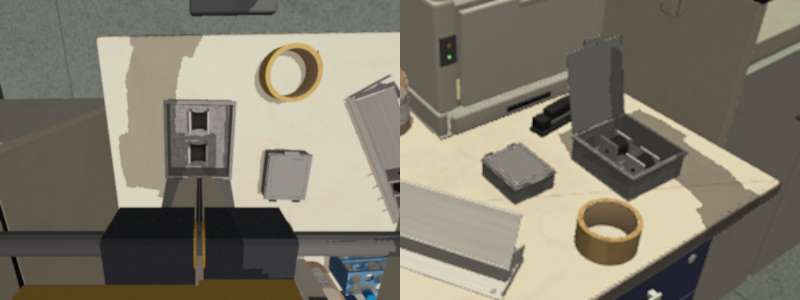

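Both mounts lie in the case, in the wrist half at (199,122) and (199,153). The lid stands open behind it. Next I'll reach behind the lid with the fingers shut.

Emit:
drive_tool(
  plan=[
    [-0.034, 0, 0.005, 0, 0, 0],
    [-0.034, 0, 0.005, 0, 0, 0],
    [-0.034, 0, 0.005, 0, 0, 0],
    [-0.034, 0, 0, 0, 0, 0],
    [-0.034, 0, 0, 0, 0, 0],
    [0, 0, 0, 0, 0, 0],
    [0, 0, 0, 0, 0, 0],
  ],
)

```text
time_s: 20.4
ee_pos: [0.6546, -0.1454, 0.2607]
ee_rot: [3.141, -0.003, 3.127]
wrist_force: [-1.1, 0.6, 1.0]
opening: 0.0006
gripper_force: 0.0
```

```bash
python3 - <<'E'
from h import *
np.set_printoptions(precision=4,suppress=True)
st=r.observe(); print(st["ee_pos"],st["ee_rot"],st["joint_positions"])
im=optics.read_camera("wrist"); cv2.imwrite("pics/w5.png",im[:,:,::-1])
T=cam("top"); optics.read_camera("top")
c=cam("wrist",st)
print([(d["score"],d["pixel"],atz(c,d["pixel"],.049)) for d in optics.tip_of("wrist","lid_hinge")[:2]])
# expected pixels of free edge corners
for a in (1.9,1.57):
  for y in (-.2025,-.0865): print(a,proj(c,np.array([.5825-.136*np.cos(a),y,.049+.136*np.sin(a)])))
E
```

```text
[ 0.6546 -0.1454  0.2607] [ 3.1415 -0.0028  3.1269] [ 0.0962  0.4939  0.0574  1.6894 -0.0329  0.9621  1.7217]
[(0.73, [476.9, 182.2], array([0.6343, 0.0117, 0.049 ])), (0.63, [316.0, 131.7], array([ 0.5838, -0.1472,  0.049 ]))]
1.9 [232.6347 204.7465]
1.9 [406.7517 202.4685]
1.57 [224.3995 137.0036]
1.57 [413.2034 134.3509]
```

View pics/w5.png

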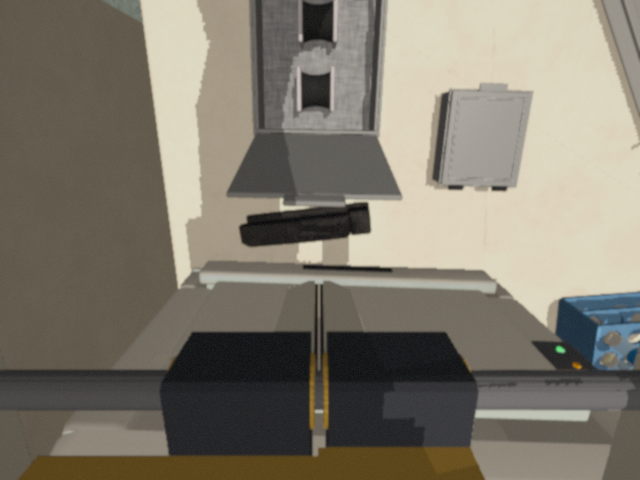

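The lid's free edge is at row 195, with its tab at (314,201). The gap behind the lid, ahead of the machine ledge (row 265), is clear. I'll go down behind the lid and swing it over.

Emit:
drive_tool(
  plan=[
    [0, 0, 0.03, 0, 0, 0],
    [0, 0, 0.03, 0, 0, 0],
    [0, 0, 0.03, 0, 0, 0],
    [0, 0, 0.015, 0, 0, 0],
    [0, 0, 0, 0, 0, 0],
    [0.015, 0, 0, 0, 0, 0],
    [0.015, 0, 0, 0, 0, 0],
    [0.015, 0, 0, 0, 0, 0],
    [0.01, 0, -0.005, 0, 0, 0],
    [0, 0, 0, 0, 0, 0],
  ],
)

```text
time_s: 21.38
ee_pos: [0.598, -0.1458, 0.1663]
ee_rot: [-3.141, 0.003, 3.125]
wrist_force: [1.0, 0.4, -0.3]
opening: 0.0005
gripper_force: 0.0
```

Emit:
drive_tool(
  plan=[
    [0.015, 0, 0, 0, 0, 0],
    [0.015, 0, 0, 0, 0, 0],
    [0.015, 0, 0.005, 0, 0, 0],
    [0.014, 0, 0.005, 0, 0, 0],
    [0.012, 0, 0.008, 0, 0, 0],
    [0.012, 0, 0.01, 0, 0, 0],
    [0, 0, 0, 0, 0, 0],
  ],
)

```text
time_s: 21.97
ee_pos: [0.5147, -0.144, 0.1357]
ee_rot: [-3.141, -0.0, 3.125]
wrist_force: [-1.1, -0.5, -0.4]
opening: 0.0006
gripper_force: 0.0
```

Emit:
drive_tool(
  plan=[
    [0.01, 0, 0.012, 0, 0, 0],
    [0.01, 0, 0.013, 0, 0, 0],
    [0.007, 0, 0.013, 0, 0, 0],
    [0.006, 0, 0.014, 0, 0, 0],
    [0.003, 0, 0.013, 0, 0, 0],
    [0.002, 0, 0.009, 0, 0, 0],
    [0, 0, 0, 0, 0, 0],
    [0, 0, 0, 0, 0, 0],
  ],
)

```text
time_s: 22.63
ee_pos: [0.4795, -0.1434, 0.062]
ee_rot: [-3.141, 0.002, 3.126]
wrist_force: [-0.3, 0.1, 0.1]
opening: 0.0006
gripper_force: 0.0
```

Emit:
drive_tool(
  plan=[
    [0, 0, 0.004, 0, 0, 0],
    [0, 0, 0.003, 0, 0, 0],
    [0, 0, 0.002, 0, 0, 0],
    [0, 0, 0, 0, 0, 0],
  ],
)

```text
time_s: 22.97
ee_pos: [0.4796, -0.1435, 0.0536]
ee_rot: [-3.141, 0.003, 3.126]
wrist_force: [-0.7, 0.2, 10.5]
opening: 0.0006
gripper_force: 5.1
```

Emit:
drive_tool(
  plan=[
    [0, 0, 0.001, 0, 0, 0],
    [0, 0, 0, 0, 0, 0],
    [0, 0, -0.01, 0, 0, 0],
    [0, 0, -0.03, 0, 0, 0],
    [0, 0, -0.04, 0, 0, 0],
    [0, 0, -0.04, 0, 0, 0],
    [0, 0, -0.04, 0, 0, 0],
    [0, 0, -0.03, 0, 0, 0],
    [0, 0, 0, 0, 0, 0],
    [0, 0, 0, 0, 0, 0],
  ],
)

```text
time_s: 23.8
ee_pos: [0.4793, -0.1434, 0.2438]
ee_rot: [-3.14, 0.006, 3.126]
wrist_force: [-1.2, 0.2, -0.6]
opening: 0.0005
gripper_force: 0.0
```

```bash
python3 - <<'E'
from h import *
t=optics.read_camera("top")[:,:,::-1]; s=optics.read_camera("scene")[:,:,::-1]
cv2.imwrite("pics/v6.png",np.hstack([cv2.resize(t[160:370,150:430],(400,300)),cv2.resize(s[150:300,280:480],(400,300))]))
st=r.observe(); print(st["ee_pos"],st["time_s"],st["wrist_force"])
E
```

```text
[ 0.47799041 -0.14305991  0.24139681] 23.9 [-0.3604393   0.74229039 -1.05248382]
```

View pics/v6.png

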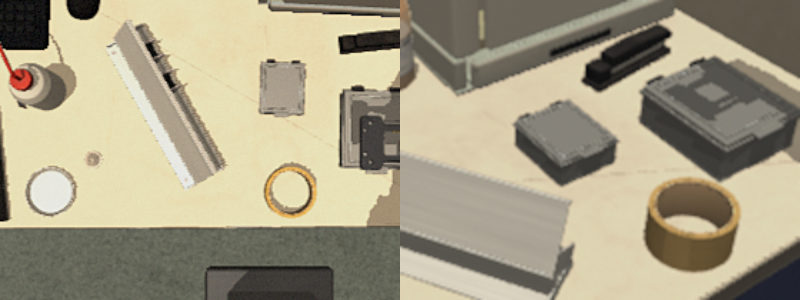

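The big case's lid is shut flat at (720,105). Two mounts remain in the rest at (155,50) and (168,80), and the tape, dish and bottle haven't moved. I'll hand the job in.

```bash
python3 -c "
from cell import r
print(r.finish_job())"
```

```text
the job is handed in; nothing more can be done
None
```

I put the two mounts that still give, from places 1 and 2, in the larger case and shut its lid. The mounts at places 3 and 4 stayed in the rest untouched, judged hardened by elimination and not pinched. I handed the job in at 23.9 s without being shown the verdict.

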